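# Prove the bench outlet's safety breaker before work

## Task

Test the earth-leakage breaker of the bench power unit before today's work, pressing and pushing with closed fingers and picking nothing up. First press the outlet rocker over to off, so that the sockets carry no load; then press the test button so that the button itself trips the breaker lever, and push the fallen lever back up the slope until it catches and stays by itself. Only then press the outlet rocker back on, and leave every other thing on the table where it lies.

Things in the scene. Friction and masses are not known exactly. Their poses are not given: they have to be found in the camera images.
- power_unit: Sloping aluminium console with grey end cheeks, fixed to the bench: 272 mm wide (y), 120 deep (x), 46 high at the front, 67 at the back; the face rises 10 degrees to the back. Origin: centre of underside; x to its back, y to its left, z up. Three white inserts 82 mm wide side by side, their order varies: breaker (toggle lever, round button), outlet switch (wide rocker), two round sockets
- outlet_rocker (a joint): Outlet rocker, black, 32 mm wide, 52 mm long (front to back) with a shallow V-shaped top, in a grey frame; rad. +0.18 = on: far (back) end down; -0.18 = off: near (robot side) end down. A small raised bar marks the on end. Over-centre spring: stays on either side; the raised end, pressed down 3 to 5 mm with about 5 N, tips it over
- rocker_near (a point): On the top of the rocker's near (robot side) half, 17.5 mm from its pivot: press straight down here to switch off. Moves with the rocker: about 6 mm higher when on than when off
- rocker_far (a point): On the top of the rocker's far (back) half, 17.5 mm from its pivot: press straight down here to switch on
- test_button (a joint): Test button of the breaker, black, round, 17 mm across, 10 mm proud of its insert, 42 mm to the right of the lever's middle seen from the robot; m, 0 = out, 0.0065 = fully in. Spring 2 to 5 N. Pressed about 2 to 5 mm it lets the lever go; it springs back by itself, and dips once more as the lever is pushed back past its catch
- test_top (a point): Centre of the test button's top; its z axis points out of the sloping face
- trip_lever (a joint): Toggle lever of the breaker, black, 28 mm wide, 11 thick, standing 30 mm out of the face, pivot 3 mm below the face, axis along the unit's y; rad. About 0 = on, latched, leaning 0.5 rad to the unit's back; 1.0 = tripped, leaning 0.5 rad to the robot, driven by a spring. To reset push it from the robot side towards the back, to -0.05 or beyond (stop -0.15), with 5 to 10 N: the catch then holds it
- lever_tip (a point): Middle of the lever's rounded end, 31 mm from the pivot; moves with the lever, about 30 mm horizontally between on and tripped
- white_spool: Bystander: spool of white cotton, standing, 54 mm across, 62 mm high, beside the unit; origin under its centre. Leave alone
- tape_measure: Bystander: round tape measure, 51x66x19 mm, in front of the unit; origin at its underside. Leave alone
- thimble: Bystander: steel thimble, 18 mm across, 23 mm high, in front of the unit; origin under its centre. Leave alone
- bobbin: Bystander: sewing-machine bobbin, 21 mm across, 12 mm high, in front of the unit; origin under its centre. Leave alone
- snips: Bystander: thread snips, 32x105x8 mm, beside the unit; origin at its underside. Leave alone
- pen: Bystander: black pen, 9x135x10 mm, in front of the unit; origin at its underside. Leave alone
- beeswax: Bystander: round cake of beeswax, 38 mm across, 12 mm high, behind the unit; origin under its centre. Leave alone
- chalk: Bystander: three-cornered tailor's chalk, 44x45x6 mm, behind the unit; origin under its centre. Leave alone

How it is judged:
On the way, in this order (a step that is already met when the one before it is completed fails the run):
1. the outlet rocker is off, with the breaker lever still latched on (value of joint outlet_rocker below -0.11 rad and value of joint trip_lever below 0.1 rad), for 0.2 s.
2. with the rocker off, the pressed test button has tripped the lever, which the fingers do not touch (value of joint outlet_rocker below -0.11 rad and value of joint test_button above 0.002 m and value of joint trip_lever above 0.85 rad and contact force between the fingers and trip_lever below 0.3 N), for 0.05 s.
3. with the rocker still off, the lever is back and stays on its catch by itself (all of step 1 and value of joint test_button below 0.0015 m and contact force between the fingers and trip_lever below 0.3 N), for 0.2 s.
At the end, for the whole second after the job is handed in: the outlet rocker is on (above 0.11 rad), the breaker lever is latched on (below 0.1 rad) and the test button is out (below 1.5 mm) (value of joint outlet_rocker above 0.11 rad and value of joint trip_lever below 0.1 rad and value of joint test_button below 0.0015 m); the robot touches nothing.
It fails at once if the outlet rocker is switched on while the breaker lever is off its catch (value of joint trip_lever above 0.3 rad and value of joint outlet_rocker above 0.05 rad).
It fails at once if the lever is forced off its catch without the test button being pressed (value of joint trip_lever between 0.15 and 0.35 rad and value of joint test_button below 0.0008 m).
It fails at once if one of the bystanders (spool, tape measure, thimble, bobbin, snips, pen, beeswax, chalk) is moved more than 20 mm or lifted (distance of any of white_spool, tape_measure, thimble, bobbin, snips, pen, beeswax, chalk from where it was at the start of the episode above 0.02 m).
It also fails if it takes over 48 s, if anything falls off the work surface, if the arm or the gripper's body presses on something with over 40 N, if the wrist force passes 120 N, or if a joint passes its speed limit or range.

## Robot

A 7-joint arm with a two-finger parallel gripper is mounted at the origin on the work surface; the furniture and walls round the work are solid. World frame = base frame: x ahead of the robot, y to its left, z up, the work surface at z = 0. Lengths are in m, angles in rad, forces in N, time in s.
With the tool pointing down it reaches from about 0.4 to 0.85 m from the base axis. Payload 10.4 kg.
Tool frame: the origin (TCP) lies on the centre line of the jaws, within the pads' length; the fingertips stand 19 mm ahead of it and the grasp point (between the pads) is the TCP; x points along the fingers, y is the direction in which the jaws open and shut, and the axes are right-handed (so a half turn about x gives the same grasp; the last joint's range is limited). The gripper opens to 87 mm and grips with 3 to 60 N. Pads are 19 mm wide; open, the fingers measure 117 mm over their backs; the gripper's body (75 mm by 190 mm) begins 51 mm behind the grasp point.
Start: joints at [-1.29, 0.332, -0.065, 1.46, 0.022, 1.35, -0.088], TCP at [0.187, 0.596, 0.242] pointing down, gripper open.
Joint ranges: [-2.6, 2.6], [-0.5, 2.12], [-1.47, 1.34], [0.16, 2.42], [-1.27, 4.41], [0.06, 2.06], [-2.6, 2.6]. Speed limits (rad/s): [2.22, 2.22, 2.79, 2.79, 3.14, 3.14, 3.14].

## Interface

Orientations are given as a 3x3 rotation matrix whose columns are the frame's x, y, z axes.
In Python, from rig import move_pose, move_l, move_j, command_gripper, wait, ik, read_state, get_image, get_calibration, IKError, sign_off gives the robot as it stands. Calls block until the motion is done:
- move_pose(position, orientation): joint-space move of the TCP to a pose.
- move_l(position, rotation=None, vel=0.15): straight line of the TCP; rotation=None keeps the orientation; vel is the mean speed in m/s.
- move_j(angles): joint-space move.
- command_gripper(opening, effort=None): finger opening in m; effort is the grip in N (None keeps the last); returns when the fingers have stopped.
- wait(seconds).
- ik(position, orientation): joint angles nearest the present ones, or None.
- read_state(): the state.
- get_image(name): name is "scene" or "top" or "wrist"; returns the picture (400x640x3 uint8, red, green, blue); there is no depth.
- get_calibration(name): a dict with "fx", "fy", "cx", "cy" (pixels), "cam_to_world" (4x4, takes a point from camera to world coordinates). Camera axes: x right, y down, z forward; pixel columns grow to the right and rows downward; lengths in m; the calibration is good to about 2 mm. A picture is of the moment at which its call begins: read the wrist's pose just before it. get_calibration takes no time and is no camera call; for the wrist camera it gives the pose at the moment of the call.
A pose or a line that the arm cannot do raises IKError and nothing moves.
- sign_off(): hands the job in, once; it reports no verdict.
The state is a dict: "clock": time; "qpos": joint angles; "qd": joint speeds; "joint_torque": joint torques, N m; "tool_pos": TCP position; "tcp_rot": TCP orientation; "contact_force": force on the tool from outside, world axes, zero at the start; "ft_torque": the same for the moment, N m; "finger_gap": finger opening in m.
Only numpy, scipy, OpenCV 4.12 (cv2) and the standard library are available. Lean on these libraries where they do the work, as an engineer would, in place of code of your own. Each camera call takes 0.05 s, during which the arm holds its last target.

## Working session

There is one attempt and no reset: what is moved stays moved. The work goes in short steps, each a Python script; the robot and the scene stay as the last script left them, time stands still between calls to the robot, and variables do not carry over. Pictures are saved under pics/ and viewed, and the job is handed in when it is done.

```bash
mkdir -p pics; ls; python3 - <<'E'
from rig import *
import cv2,numpy as np
for n in("scene","top"):
    im=get_image(n); cv2.imwrite(f"pics/{n}0.png",im[:,:,::-1])
    c=get_calibration(n); print(n,c["fx"],c["fy"],c["cx"],c["cy"]); print(np.round(c["cam_to_world"],4))
s=read_state(); print(s["clock"],s["tool_pos"],s["tcp_rot"],s["contact_force"],s["finger_gap"])
E
```

```text
pics
scene 429.1901056428429 429.1901056428429 325.43613915713865 199.64371316081494
[[ 0.9009 -0.2774  0.3337  0.2206]
 [-0.4339 -0.562   0.7042 -0.4485]
 [-0.0078 -0.7792 -0.6267  0.6057]
 [ 0.      0.      0.      1.    ]]
top 460.0844521303439 460.0844521303439 326.27935236703775 196.35330859272028
[[ 0.0233 -0.9974  0.0675  0.4488]
 [-0.9997 -0.0237 -0.0056  0.1529]
 [ 0.0072 -0.0674 -0.9977  0.9341]
 [ 0.      0.      0.      1.    ]]
0.1 [0.18689291 0.59607966 0.24085808] [[-3.18331965e-04  2.99173518e-01  9.54198672e-01]
 [-1.18307605e-03  9.54197940e-01 -2.99173683e-01]
 [-9.99999249e-01 -1.22412614e-03  5.01933170e-05]] [-0.40015903 -0.55329819  0.34349526] 0.08718452201735048
```

View pics/scene0.png

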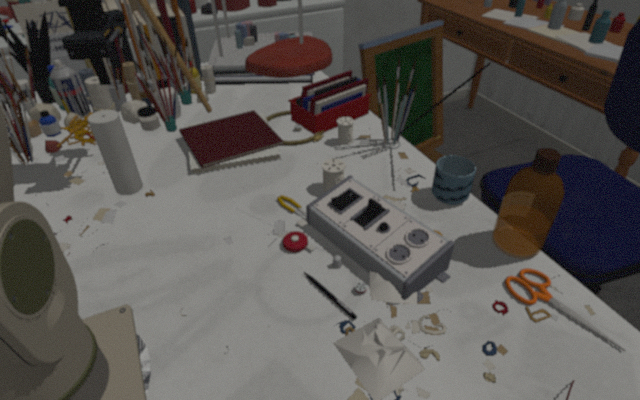

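View pics/top0.png

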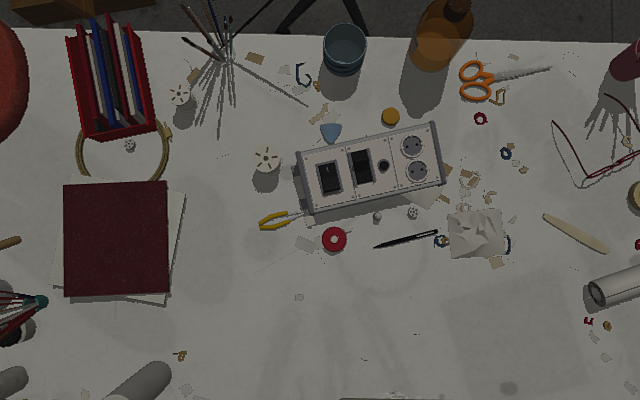

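The unit is at about pixel (370,168) in the top view. From left to right it carries the rocker at (329,178), the breaker with its lever at (360,165) and button at (384,166), then the sockets. I'll enlarge the picture to measure.

```bash
python3 - <<'E'
import cv2
im=cv2.imread("pics/top0.png")
cv2.imwrite("pics/topc.png",cv2.resize(im[110:235,285:455],None,fx=4.6,fy=4.6,interpolation=cv2.INTER_CUBIC))
im=cv2.imread("pics/scene0.png")
cv2.imwrite("pics/scenec.png",cv2.resize(im[165:300,295:460],None,fx=4.4,fy=4.4,interpolation=cv2.INTER_CUBIC))
E
```

```text
(no output)
```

View pics/topc.png

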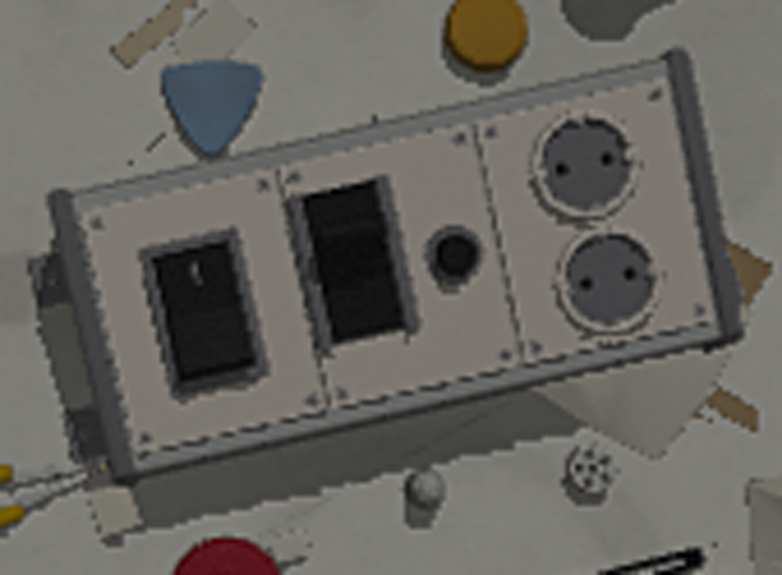

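View pics/scenec.png

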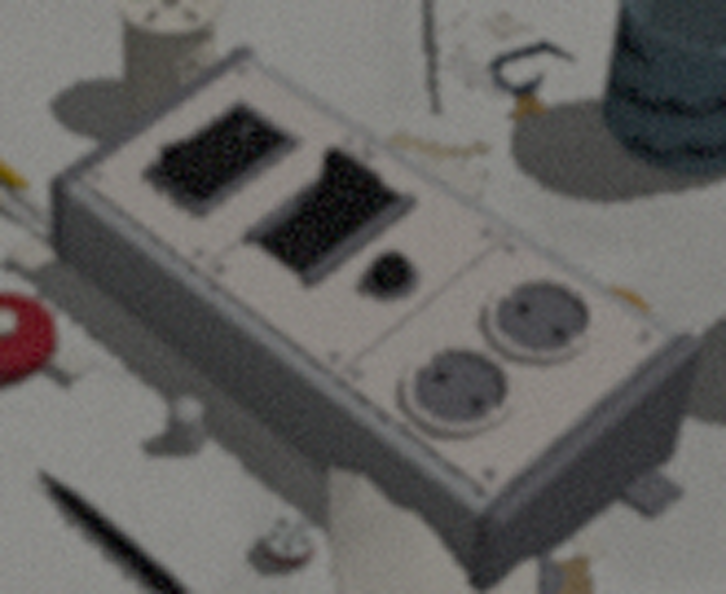

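```bash
cat > h.py <<'E'
import numpy as np, cv2
from rig import *
def proj(P,c):
    T=np.linalg.inv(c["cam_to_world"]); p=(T[:3,:3]@np.asarray(P,float).T).T+T[:3,3]
    return np.c_[c["fx"]*p[:,0]/p[:,2]+c["cx"],c["fy"]*p[:,1]/p[:,2]+c["cy"]]
def atz(uv,c,z):
    M=np.array(c["cam_to_world"]); d=M[:3,:3]@[(uv[0]-c["cx"])/c["fx"],(uv[1]-c["cy"])/c["fy"],1]
    o=M[:3,3]; return o+d*(z-o[2])/d[2]
def U(p,x): # unit->world
    c,s=np.cos(p[2]),np.sin(p[2]); x=np.atleast_2d(x)
    return np.c_[p[0]+c*x[:,0]-s*x[:,1],p[1]+s*x[:,0]+c*x[:,1],x[:,2]]
def invU(p,w):
    c,s=np.cos(p[2]),np.sin(p[2]); d=np.array(w)-[p[0],p[1],0]
    return np.array([c*d[0]+s*d[1],-s*d[0]+c*d[1],d[2]])
def face(x): return .0565+x*np.tan(np.radians(10))
E
python3 - <<'E'
from h import *
from scipy.optimize import least_squares
X=np.array([[.06,.136,.067],[.06,-.136,.067],[-.06,-.136,.046],[-.06,.136,.046]])
t=np.array([[60,195],[680,55],[735,335],[125,475]])/4.6+[285,110]
s=np.array([[245,50],[692,338],[490,505],[68,183]])/4.4+[295,165]
ct,cs=get_calibration("top"),get_calibration("scene")
for use in("t","s","ts"):
    def f(p):
        w=U(p,X);r=[]
        if "t" in use:r.append(proj(w,ct)-t)
        if "s" in use:r.append(proj(w,cs)-s)
        return np.concatenate(r).ravel()
    r=least_squares(f,[.55,.06,0.2]); print(use,np.round(r.x,4),np.round(r.fun,1))
p=r.x
# centres in top crop: rocker, button, lever slot, sockets
for n,uv,z in(("rockframe",(205,312),.06),("button",(455,255),.07),("slotc",(352,262),.057),("bystr thimble",(425,490),.02)):
    w=atz(np.array(uv)/4.6+[285,110],ct,z); print(n,np.round(w,4),np.round(invU(p,w),4))
E
```

```text
t [0.5653 0.0609 0.2493] [-2.1 -0.   1.9 -1.   2.1  0.  -1.9  1. ]
s [0.5703 0.0663 0.243 ] [ 0.3 -2.6  1.6 -0.5  0.7  3.  -3.  -2.6]
ts [0.567  0.0626 0.2477] [-2.9 -1.1  1.1 -1.8  1.2 -0.7 -2.8 -0.  -0.5 -1.3  1.6  1.1  0.7  5.1
 -3.9 -1. ]
rockframe [0.5436 0.1425 0.06  ] [-0.0032  0.0832  0.06  ]
button [0.5685 0.0403 0.07  ] [-0.004 -0.022  0.07 ]
slotc [0.5663 0.0816 0.057 ] [0.004  0.0185 0.057 ]
bystr thimble [0.4729 0.0452 0.02  ] [-0.0955  0.0062  0.02  ]
```

```bash
cat >> h.py <<'E'
def Rd(yaw,pitch=0.,roll=0):
    # tool down; tool y along unit y; pitch about unit y
    uy=np.array([-np.sin(yaw),np.cos(yaw),0]); ux=np.array([np.cos(yaw),np.sin(yaw),0])
    a=-np.cos(pitch)*np.array([0,0,1])+np.sin(pitch)*ux   # finger direction
    return np.c_[a,uy,np.cross(a,uy)]
def snap(n,f,sc=1.25):
    c=get_calibration(n);im=get_image(n); np.save(f"pics/{f}.npy",im)
    import pickle; pickle.dump(c,open(f"pics/{f}.pkl","wb"))
    cv2.imwrite(f"pics/{f}.png",cv2.resize(im[:,:,::-1],None,fx=sc,fy=sc,interpolation=cv2.INTER_CUBIC)); return c
E
python3 - <<'E'
from h import *
c=get_calibration("wrist"); s=read_state(); T=s["tcp_rot"].T if hasattr(s["tcp_rot"],'T') else np.array(s["tcp_rot"]).T
M=np.array(c["cam_to_world"]); print("cam in tool",np.round(T@(M[:3,3]-s["tool_pos"]),4)); print(np.round(T@M[:3,:3],3),c["fx"])
p=[.567,.0626,.2477]
w=U(p,[-.02,.04,.26])[0]
print(ik(w,Rd(p[2])))
t0=s["clock"]
command_gripper(0.0,20)
move_pose(w,Rd(p[2]))
snap("wrist","w1"); s=read_state(); print(s["clock"]-t0,s["finger_gap"],s["tool_pos"])
E
```

```text
cam in tool [-0.1423  0.     -0.0693]
[[ 0.001 -0.251  0.968]
 [ 1.    -0.    -0.001]
 [ 0.001  0.968  0.251]] 306.08999900908947
[-0.65329078  0.14650572  0.43795639  1.66599361 -0.06359126  1.34319528
  1.61340681]
3.7582999999999998 0.00042859592381680185 [0.5376653  0.09747437 0.25989351]
```

View pics/w1.png

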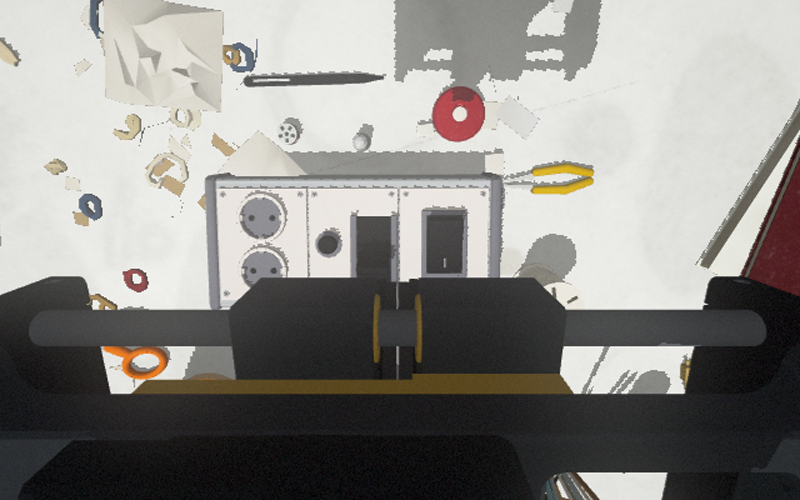

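The wrist view is clear. It shows the button at (328,242), the lever slot at (375,245) and the rocker at (444,242), with the bar towards the back. I'll move back and lower so the whole unit is in view.

```bash
python3 - <<'E'
from h import *
p=[.567,.0626,.2477]
move_l(U(p,[-.10,.02,.21])[0],Rd(p[2]),vel=.25)
c=snap("wrist","w2"); 
cv2.imwrite("pics/w2c.png",cv2.resize(np.load("pics/w2.npy")[40:230,120:480,::-1],None,fx=2.2,fy=2.2,interpolation=cv2.INTER_CUBIC))
s=read_state(); print(s["clock"])
X=np.array([[.06,.136,.067],[.06,-.136,.067],[-.06,-.136,.046],[-.06,.136,.046]])
print(np.round(proj(U(p,X),c)))
E
```

```text
4.4417
[[423. 334.]
 [174. 334.]
 [170. 223.]
 [426. 223.]]
```

View pics/w2.png

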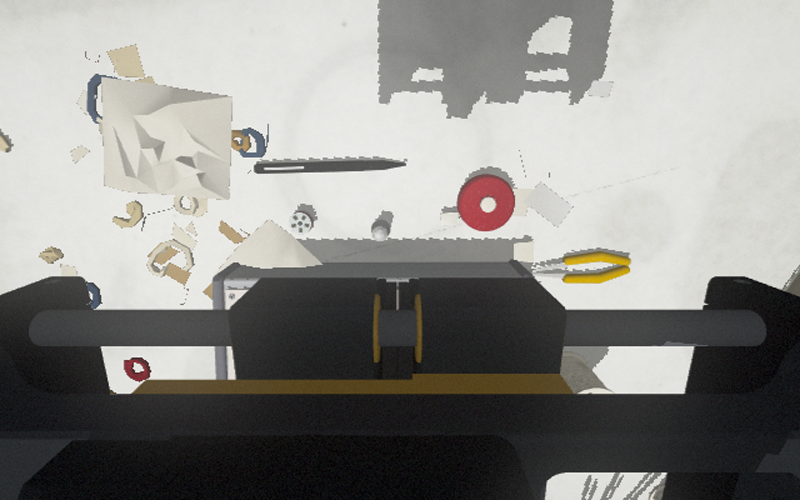

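View pics/w2c.png

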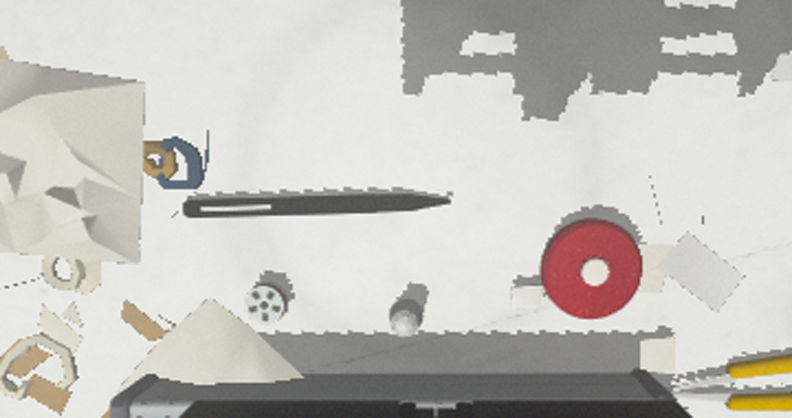

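I moved the wrong way: the hand now hides the unit, which shows only at (215-535,265). Moving forward instead will bring the face into the clear part of the picture.

```bash
python3 - <<'E'
from h import *
p=[.567,.0626,.2477]
move_l(U(p,[.07,.03,.20])[0],Rd(p[2]),vel=.3)
c=snap("wrist","w3"); 
cv2.imwrite("pics/w3c.png",cv2.resize(np.load("pics/w3.npy")[40:230,120:480,::-1],None,fx=2.2,fy=2.2,interpolation=cv2.INTER_CUBIC))
s=read_state(); print(s["clock"])
E
```

```text
5.2083
```

View pics/w3.png

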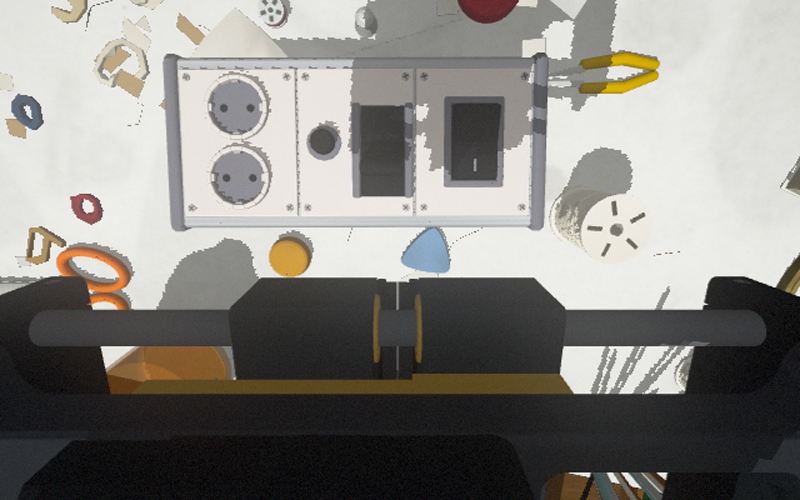

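View pics/w3c.png

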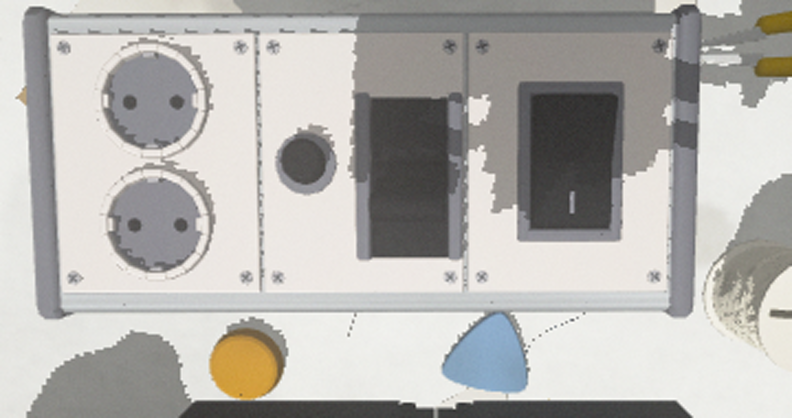

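```bash
python3 - <<'E'
from h import *
import pickle
from scipy.optimize import least_squares
c=pickle.load(open("pics/w3.pkl","rb"))
px=lambda a:np.array(a,float)/2.2+[120,40]
uv=px([[691,316],[37,318],[25,9],[698,9]])
def f(q):
    dx,dy=q[3:]
    X=np.array([[.06+dx,.136+dy,.067],[.06+dx,-.136-dy,.067],[-.06-dx,-.136-dy,.046],[-.06-dx,.136+dy,.046]])
    return (proj(U(q[:3],X),c)-uv).ravel()
for fix in(0,1):
    r=least_squares(f if fix else (lambda q:f(np.r_[q,0,0])),[.567,.06,.248,0,0][:5 if fix else 3]); print(np.round(r.x,4),np.round(r.fun,1))
p=r.x[:3]
def oncface(u,h=0):
    z=.057
    for _ in range(20):
        w=atz(px(u),c,z); q=invU(p,w); z=face(q[0])+h
    return np.round(q,4),np.round(w,4)
for n,u,h in(("frame FL",(519,83),.002),("frame FR",(623,83),.002),("frame BL",(519,240),.002),("frame BR",(621,240),.002),("button top",(303,157),.010),("slot FL",(358,95),0.002),("slot BL",(358,258),0.002),("slot FR",(462,95),0.002),("slot BR",(462,258),.002),("screw",(64,47),0),("screw",(660,46),0),("screw",(74,277),0),("screw",(655,276),0),("div1",(261,290),0),("div2",(465,290),0),("bar",(572,202),.002)):
    print(n,*oncface(u,h))
for n in("thimble",(365*.8,20*.8)),("bobbin",(272*.8,10*.8)):
    print(n[0],np.round(invU(p,atz(n[1],c,.02)),3))
E
```

```text
[0.5662 0.063  0.2485] [-0.3 -0.9  0.4 -1.6 -0.6  1.4  0.5  0.9]
[ 5.664e-01  6.300e-02  2.484e-01  1.000e-03 -1.000e-04] [-0.5  0.3  0.7 -0.4 -0.7  0.3  0.5 -0.2]
frame FL [-0.0322  0.0636  0.0528] [0.5195 0.1168 0.0528]
frame FR [-0.0322  0.1055  0.0528] [0.5093 0.1574 0.0528]
frame BL [0.0295 0.0642 0.0637] [0.5792 0.1325 0.0637]
frame BR [0.0296 0.106  0.0637] [0.569  0.173  0.0637]
button top [-0.0033 -0.0224  0.0659] [0.5686 0.0405 0.0659]
slot FL [-0.0277 -0.0013  0.0536] [0.5399 0.055  0.0536]
slot BL [ 0.0367 -0.002   0.065 ] [0.6024 0.0702 0.065 ]
slot FR [-0.0276  0.0407  0.0536] [0.5296 0.0957 0.0536]
slot BR [0.0367 0.0408 0.065 ] [0.5919 0.1116 0.065 ]
screw [-0.0467 -0.1204  0.0483] [ 0.5507 -0.0651  0.0483]
screw [-0.0467  0.1206  0.0483] [0.4914 0.1685 0.0483]
screw [ 0.0446 -0.1203  0.0644] [ 0.6391 -0.0426  0.0644]
screw [0.0443 0.1209 0.0643] [0.5796 0.1911 0.0643]
div1 [ 0.0499 -0.0426  0.0653] [0.6252 0.034  0.0653]
div2 [0.05   0.0422 0.0653] [0.6044 0.1162 0.0653]
bar [0.0144 0.0857 0.061 ] [0.5593 0.1496 0.061 ]
thimble [-0.091  0.006  0.02 ]
bobbin [-0.098 -0.064  0.02 ]
```

The fit is good: the screws come out symmetric to 0.3 mm, and the lever-to-button spacing is 42.2 mm against the 42 mm given. Now I'll press the rocker's near half along the face normal, guided by force.

```bash
cat >> h.py <<'E'
P=[.5664,.0630,.2484]; A=np.radians(9.93)
def F(s,y,h): # TCP position so that closed fingertips are at face coords s (up slope), y, h (out of face)
    h=h+.019
    return U(P,[s*np.cos(A)-h*np.sin(A),y,.0565+s*np.sin(A)+h*np.cos(A)])[0]
RF=Rd(P[2],A)
N=U([0,0,P[2]],[-np.sin(A),0,np.cos(A)])[0]; T_=U([0,0,P[2]],[np.cos(A),0,np.sin(A)])[0]
def force(): return np.array(read_state()["contact_force"])
E
python3 - <<'E'
from h import *
t0=read_state()["clock"]
move_l(F(-.015,.0848,.06),RF,vel=.2)
move_l(F(-.015,.0848,.022),RF,vel=.12)
f0=force()
h=.013; move_l(F(-.015,.0848,h),RF,vel=.05)
while h>.001:
    f=(force()-f0)@N; print(round(h,4),round(f,2),round(read_state()["clock"]-t0,2))
    if f>14: break
    h-=.0015; move_l(F(-.015,.0848,h),RF,vel=.03)
print((force()-f0)@N)
move_l(F(-.015,.0848,.03),RF,vel=.15); print(read_state()["clock"])
snap("scene","s1"); snap("top","t1")
cv2.imwrite("pics/t1c.png",cv2.resize(np.load("pics/s1.npy")[165:300,295:460,::-1],None,fx=4.4,fy=4.4,interpolation=cv2.INTER_CUBIC))
E
```

```text
0.013 -0.61 1.61
0.0115 -0.02 1.86
0.01 4.63 2.11
0.0085 26.76 2.36
26.760229335717042
7.8583
```

View pics/t1c.png

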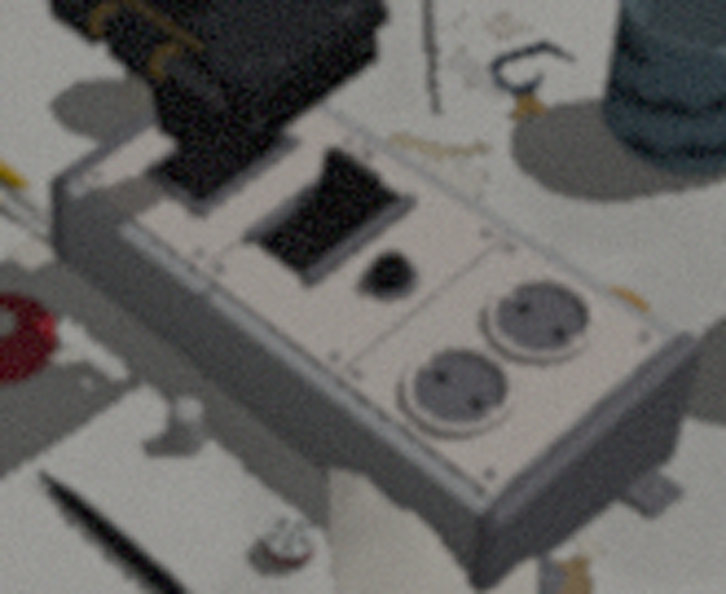

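The press stopped at 27 N at h=8.5 mm, so it's unclear whether the rocker tipped. I'll look from above.

```bash
python3 - <<'E'
from h import *
move_l(U(P,[.04,.075,.15])[0],RF,vel=.25)
c=snap("wrist","w4"); 
snap("scene","s2"); print(read_state()["clock"])
a=cv2.resize(np.load("pics/w4.npy")[20:240,150:450,::-1],None,fx=2.6,fy=2.6,interpolation=cv2.INTER_CUBIC); cv2.imwrite("pics/w4c.png",a)
cv2.imwrite("pics/s2c.png",cv2.resize(np.load("pics/s2.npy")[165:255,315:415,::-1],None,fx=6,fy=6,interpolation=cv2.INTER_CUBIC))
E
```

```text
8.525
```

View pics/w4c.png

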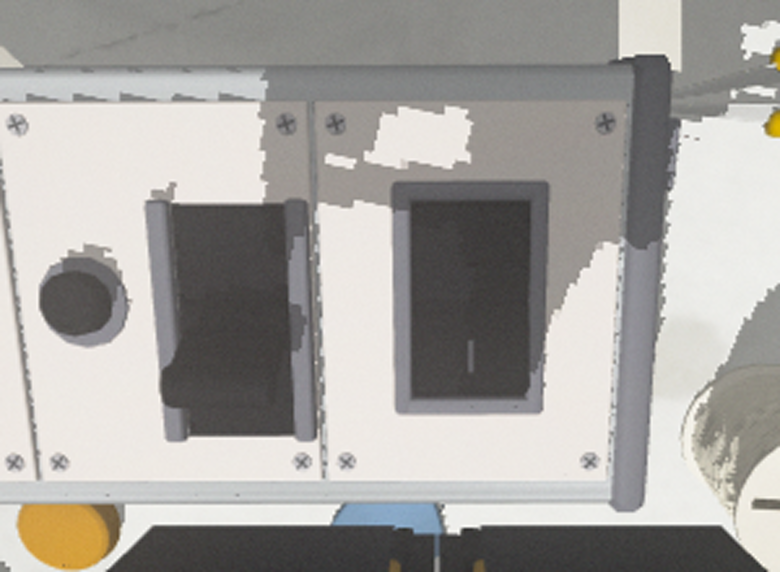

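View pics/s2c.png

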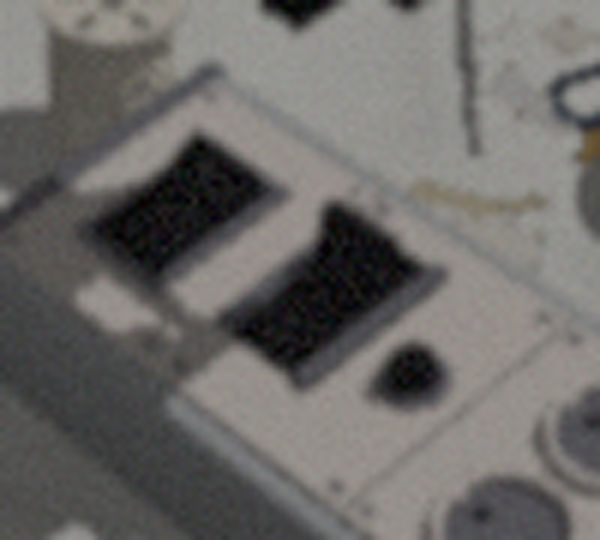

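The rocker has tipped. Its near end is flush in the frame (470,190) and its far end is now raised (470,395), and the lever is still latched towards the back. Next is the test button.

```bash
python3 - <<'E'
from h import *
s=-.0016;y=-.0224
move_l(F(s,y,.055),RF,vel=.2)
move_l(F(s,y,.018),RF,vel=.12)
f0=force(); h=.0115; move_l(F(s,y,h),RF,vel=.05)
c0=None
while h>.0047:
    f=(force()-f0)@N; print(round(h,4),round(f,2))
    if f>1 and c0 is None: c0=h
    if f>12: break
    h-=.0013; move_l(F(s,y,h),RF,vel=.03)
print(h,(force()-f0)@N,force()-f0)
wait(.2)
snap("scene","s3"); snap("wrist","w5");print(read_state()["clock"])
cv2.imwrite("pics/s3c.png",cv2.resize(np.load("pics/s3.npy")[165:255,315:415,::-1],None,fx=6,fy=6,interpolation=cv2.INTER_CUBIC))
E
```

```text
0.0115 -0.74
0.0102 2.44
0.0089 2.12
0.0076 4.0
0.0063 12.55
0.006300000000000002 12.554032380626765 [-6.07874607  0.01674273 11.71415522]
11.2833
```

View pics/s3c.png

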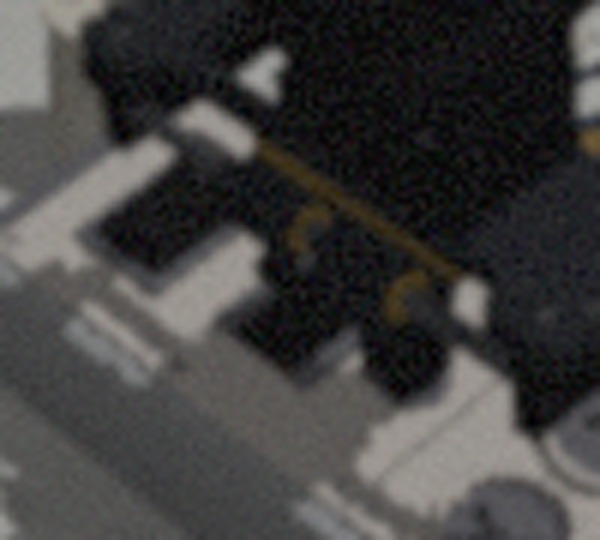

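View pics/w5.png

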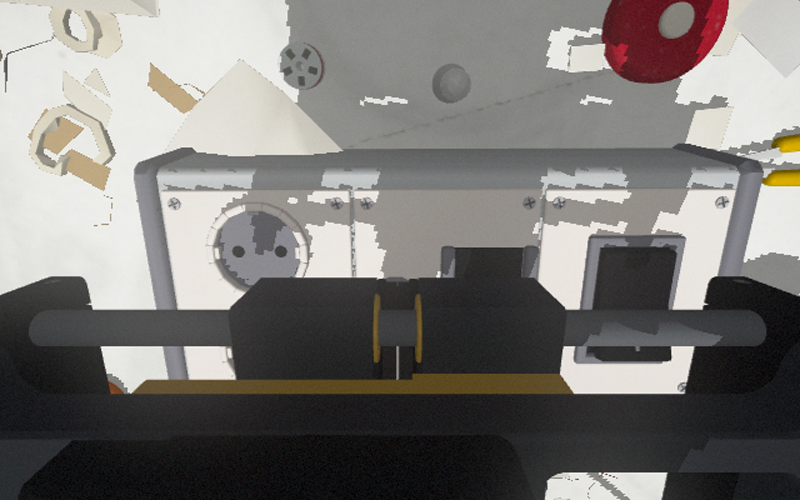

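```bash
python3 - <<'E'
from h import *
s=read_state(); print(s["contact_force"],s["ft_torque"],s["tool_pos"],F(-.0016,-.0224,.0063))
im=np.load("pics/w5.npy")[180:310,300:480,::-1]
im=cv2.convertScaleAbs(im,alpha=2.2)
cv2.imwrite("pics/w5c.png",cv2.resize(im,None,fx=4.4,fy=4.4,interpolation=cv2.INTER_CUBIC))
im=cv2.convertScaleAbs(np.load("pics/s3.npy")[185:255,325:415,::-1],alpha=3)
cv2.imwrite("pics/s3d.png",cv2.resize(im,None,fx=8,fy=8,interpolation=cv2.INTER_CUBIC))
E
```

```text
[-5.51389225 -0.01981063 11.98268869] [0.08656748 0.99696856 0.05333071] [0.56628085 0.03986154 0.08175251] [0.56615051 0.03982743 0.08114507]
```

View pics/w5c.png

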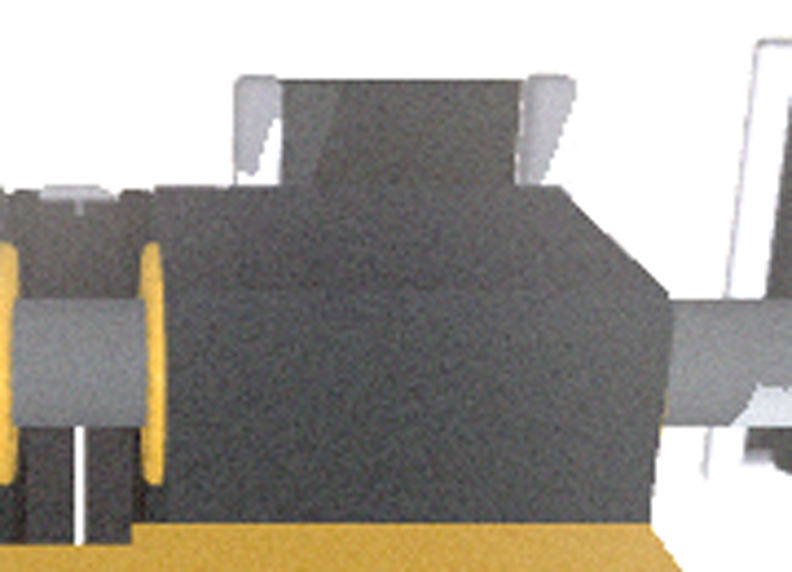

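View pics/s3d.png

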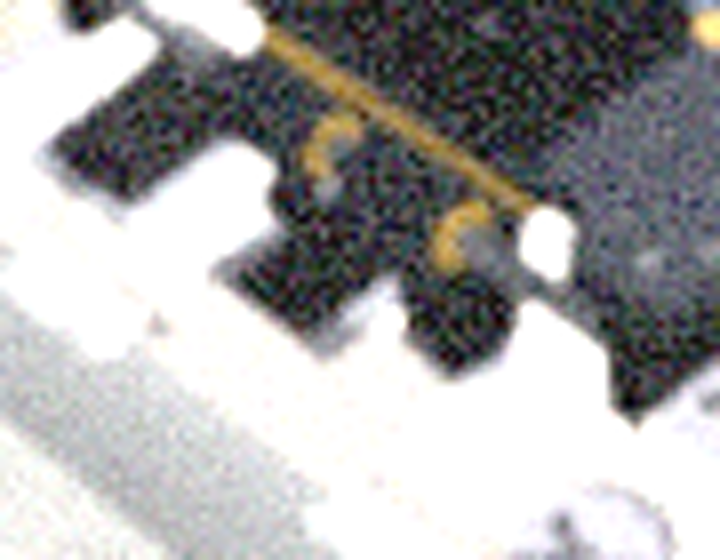

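```bash
python3 - <<'E'
from h import *
for h in(.0056,.0049):
    move_l(F(-.0016,-.0224,h),RF,vel=.03); wait(.1)
    s=read_state(); d=np.array(s["tool_pos"])-F(-.0016,-.0224,0); print(h,"actual h",d@N,"t",d@T_,s["contact_force"],s["ft_torque"])
snap("scene","s4");snap("top","t4")
move_l(F(-.0016,-.0224,.03),RF,vel=.15)
move_l(U(P,[.05,.02,.16])[0],RF,vel=.25)
s=read_state(); print(s["clock"],s["contact_force"],s["ft_torque"])
snap("wrist","w6"); snap("scene","s5")
cv2.imwrite("pics/s5c.png",cv2.convertScaleAbs(cv2.resize(np.load("pics/s5.npy")[165:255,315:415,::-1],None,fx=6,fy=6,interpolation=cv2.INTER_CUBIC),alpha=1.8))
E
```

```text
0.0056 actual h 0.006674381037943955 t 0.000251400487352273 [-10.50631208  -1.18119433  19.14375179] [0.03094859 1.74126245 0.10150974]
0.0049 actual h 0.006483507055864881 t 0.00029153000698693113 [-15.30275116  -1.49472845  27.78029043] [-0.03181293  2.52788045  0.07827978]
12.9167 [-0.27630754 -0.88890548 -1.01941458] [-0.09343698  0.21026022 -0.03417811]
```

View pics/w6.png

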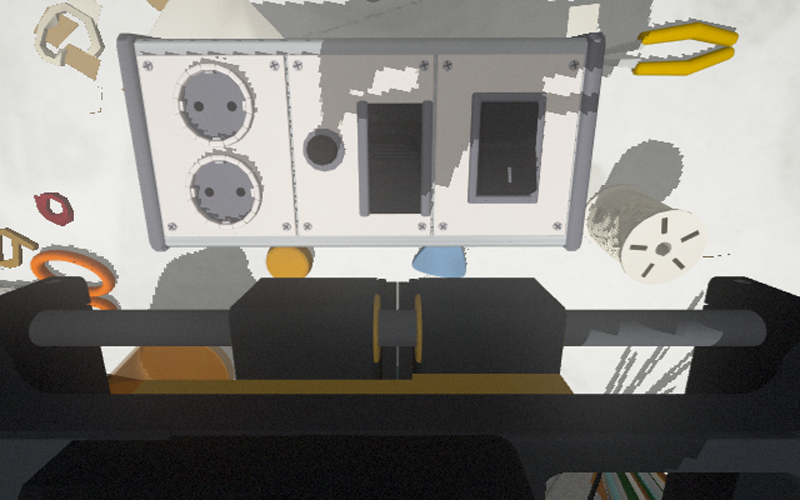

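View pics/s5c.png

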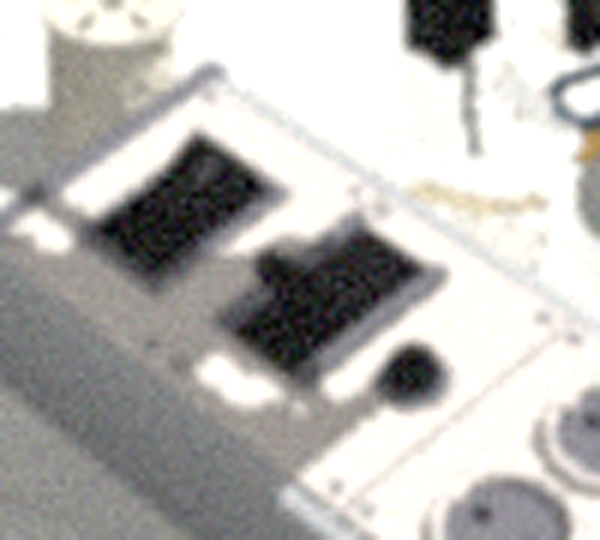

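```bash
python3 - <<'E'
import numpy as np,cv2
im=np.load("pics/w6.npy")[60:190,220:450,::-1]
cv2.imwrite("pics/w6c.png",cv2.resize(cv2.convertScaleAbs(im,alpha=1.8),None,fx=3.4,fy=3.4,interpolation=cv2.INTER_CUBIC))
E
```

```text
(no output)
```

View pics/w6c.png

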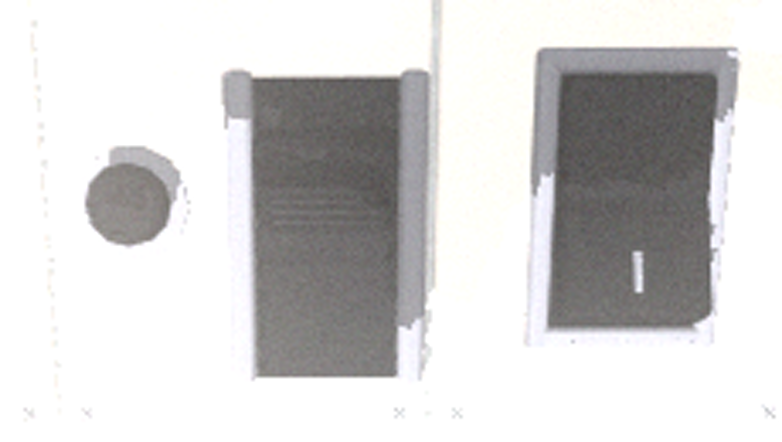

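The lever has tripped. The grip ribs on its back face show at (325,205), it leans forward, and the rocker is still off. Now I'll push the lever back up the slope.

```bash
python3 - <<'E'
from h import *
y=.0197;h=.014
move_l(F(-.046,y,.05),RF,vel=.25)
move_l(F(-.046,y,h),RF,vel=.12)
f0=force(); s=-.030; move_l(F(s,y,h),RF,vel=.1)
k=0
while s<.008:
    df=force()-f0; f=-df@T_; print(round(s,4),"T",round(f,2),"N",round(df@N,2))
    if f>18: break
    s+=.003 if s<-.012 else .0015; move_l(F(s,y,h),RF,vel=.05)
st=read_state(); d=np.array(st["tool_pos"])-F(0,y,h); print(d@T_,d@N,-(force()-f0)@T_)
move_l(F(-.045,y,h),RF,vel=.15)
move_l(F(-.045,y,.05),RF,vel=.2)
move_l(U(P,[.05,.05,.16])[0],RF,vel=.25)
snap("wrist","w7"); snap("scene","s6");print(read_state()["clock"])
cv2.imwrite("pics/s6c.png",cv2.convertScaleAbs(cv2.resize(np.load("pics/s6.npy")[165:255,315:415,::-1],None,fx=6,fy=6,interpolation=cv2.INTER_CUBIC),alpha=1.8))
E
```

```text
-0.03 T 1.27 N -1.08
-0.027 T 1.8 N -1.75
-0.024 T 4.6 N 0.76
-0.021 T 4.92 N 0.66
-0.018 T 3.71 N -0.49
-0.015 T 4.17 N -0.48
-0.012 T 2.82 N -0.44
-0.009 T 4.75 N 0.35
-0.0075 T 8.33 N 3.7
-0.006 T 10.32 N 5.0
-0.0045 T 7.11 N 2.22
-0.003 T 6.99 N 2.17
-0.0015 T 1.94 N -0.76
-0.0 T 4.85 N -0.14
0.0015 T 6.53 N -1.59
0.003 T 5.9 N -1.65
0.0045 T 10.48 N 0.44
0.006 T 14.37 N 4.32
0.0075 T 20.46 N 9.24
0.0039017043202746885 -0.0008011113485817348 20.462536543304235
20.45
```

View pics/w7.png

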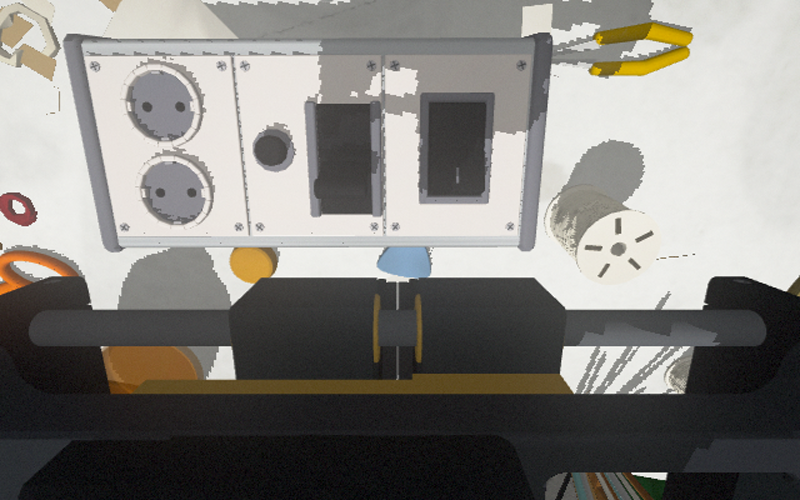

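View pics/s6c.png

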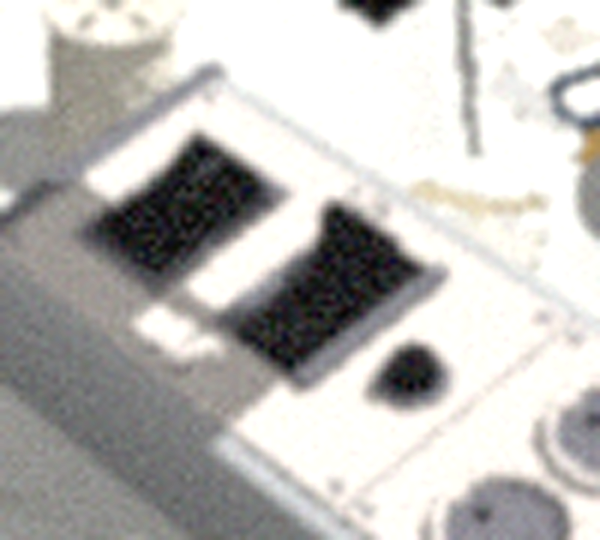

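The lever is back on its catch: it stands at (330,215) in the scene crop, as in the first picture, with nothing touching it. Now I'll press the rocker's far half.

```bash
python3 - <<'E'
from h import *
s=.015;y=.0848
move_l(F(s,y,.05),RF,vel=.25)
move_l(F(s,y,.02),RF,vel=.12)
f0=force()
h=.0125; move_l(F(s,y,h),RF,vel=.05)
while h>.001:
    f=(force()-f0)@N; print(round(h,4),round(f,2))
    if f>22: break
    h-=.0015; move_l(F(s,y,h),RF,vel=.03)
move_l(F(s,y,.05),RF,vel=.15)
move_l(U(P,[.05,.06,.17])[0],RF,vel=.25)
snap("wrist","w8"); snap("scene","s7");st=read_state();print(st["clock"],st["contact_force"])
cv2.imwrite("pics/s7c.png",cv2.convertScaleAbs(cv2.resize(np.load("pics/s7.npy")[165:255,315:415,::-1],None,fx=6,fy=6,interpolation=cv2.INTER_CUBIC),alpha=1.8))
im=np.load("pics/w8.npy")[20:215,:,::-1]; cv2.imwrite("pics/w8c.png",cv2.convertScaleAbs(cv2.resize(im[:,180:440],None,fx=3,fy=3,interpolation=cv2.INTER_CUBIC),alpha=1.4))
E
```

```text
0.0125 0.38
0.011 -0.68
0.0095 11.46
0.008 29.75
23.275 [ 0.76193733 -0.24960066  0.13798642]
```

View pics/w8c.png

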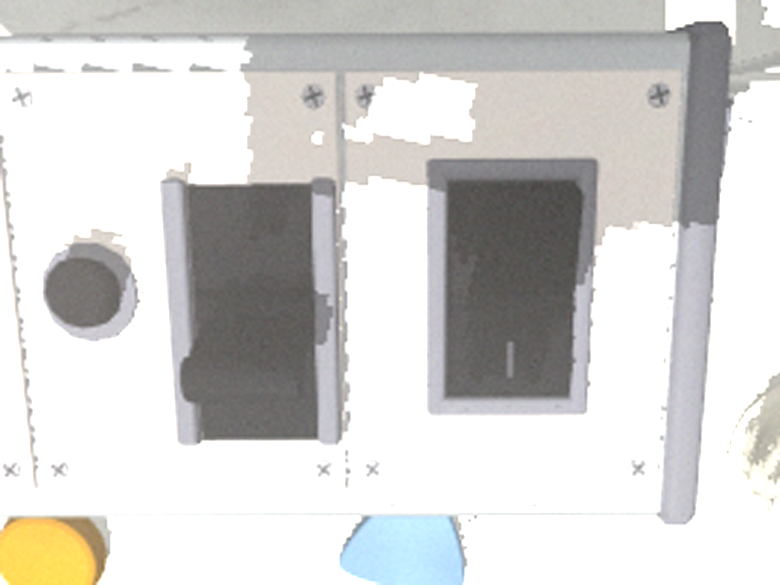

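View pics/s7c.png

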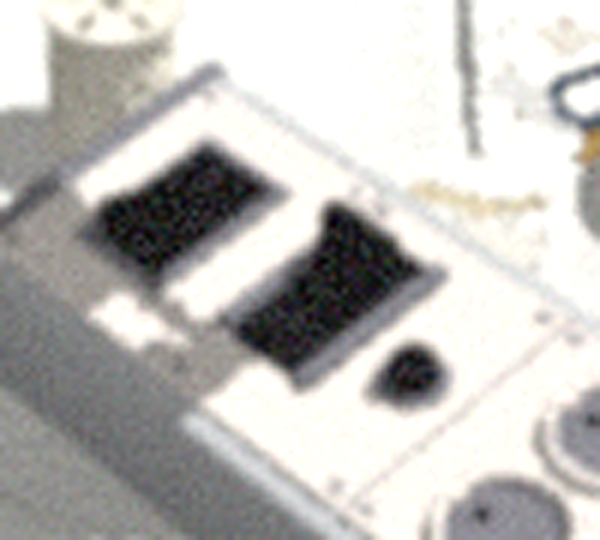

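The rocker is on: its near end is raised at (580,185) and its far end is flush at (510,395). The lever is latched, the button is out, and the robot touches nothing. I'm handing in.

```bash
python3 -c "
from rig import *
sign_off(); print(read_state()['clock'])"
```

```text
the job is handed in; nothing more can be done
the job is handed in; nothing more can be done
```

I did all four steps in order and handed the job in at about 23 s of the 48 s allowed. I pressed the rocker off and pressed the test button, which tripped the lever. I then pushed the lever back until it caught, and pressed the rocker on again.

**Last checks:** the final pictures show the rocker on, the lever latched leaning back and the button out. The hand was clear, with a residual force under 1 N. No bystander looked disturbed in the pictures I viewed, but I did not measure their positions afterwards.

**Not fully confirmed:**
- **Rocker presses:** both ended on a hard stop at 27–30 N, far more than the 5 N needed. The fingers probably met the rocker frame. It tipped both times.
- **Button press:** it stopped about 4 mm in and reached roughly 28 N along z and 15 N sideways before I lifted. The hand hid the lever at that moment, so I only saw that it had tripped after lifting. By the measured positions, the fingers were about 13 mm to the side of the lever.

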